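Find and release the latched key on the filler's valve bank

ROBOT

A 6-joint arm with a two-finger parallel gripper is mounted at the origin on a cart in front of the work surface, level with it; the furniture and walls round the work are solid. World frame = base frame: x ahead of the robot, y to its left, z up, the work surface at z = 0. Lengths are in m, angles in rad, forces in N, time in s.
With the tool pointing down it reaches from about 0.325 to 0.775 m from the base axis. Payload 5.5 kg.
Tool frame: the origin (TCP) lies between the finger pads; the fingertips stand 8 mm ahead of it and the grasp point (between the pads) lies 11 mm behind it (manip.tcp_to_tips is the distance from the TCP to the fingertips, in m); z points along the fingers, y is the line along which they close (so a half turn about z gives the same grasp; the last joint's range is limited). The gripper opens to 88 mm and grips with 3 to 60 N. Pads are 20 mm wide; open, the fingers measure 115 mm over their backs; the gripper's body (75 mm by 178 mm) begins 61 mm behind the grasp point.
Start: joints at [1.056, 0.091, 1.231, -0, 1.82, -0.057], TCP at [0.265, 0.538, 0.231] pointing down, gripper open.
Joint ranges: [-2.87, 2.87], [-0.86, 2.18], [0.17, 2.46], [-1.51, 4.65], [0.06, 2.69], [-2.65, 2.65]. Speed limits (rad/s): [2.57, 2.57, 3.01, 3.14, 3.14, 3.14].

INTERFACE

Orientations are given as a unit quaternion [w, x, y, z].
In Python, from bench import manip, vision, probe_bus gives the robot as it stands (manip), with the cameras (vision) and the readings (probe_bus). Calls block until the motion is done:
- manip.move_to(position, orientation): joint-space move of the TCP to a pose.
- manip.move_l(position, speed=0.15, orientation=None): straight line of the TCP; orientation=None keeps the orientation; speed is the mean speed in m/s.
- manip.movej(angles): joint-space move.
- manip.gripper_open() and manip.close(): open the fingers fully, or close them until they stop; the grip force is fixed at half the most.
- manip.hold(seconds).
- manip.inverse_kinematics(position, orientation): joint angles nearest the present ones, or None.
- probe_bus.state(): the state.
- vision.get_image(name): name is "scene" or "top"; returns a dict with "frame" (420x560x3 uint8, blue, green, red), "depth" (420x560 float32, m along the optical axis (not along the pixel's ray), 0 where there is no reading), "camera_matrix" (3x3 intrinsics, pixels), "view" (4x4, takes a point from world to camera coordinates). Camera axes: x right, y up, looking along -z (the intrinsics and any distortion apply to the point x, -y, -z); pixel columns grow to the right and rows downward; lengths in m; the calibration is good to about 2 mm. A picture is of the moment at which its call begins.
A pose or a line that the arm cannot do raises manip.IKError and nothing moves.
- manip.job_done(): hands the job in; it is judged then, once.
The state is a dict: "time": time; "joint_pos": joint angles; "dq": joint speeds; "joint_torque": joint torques, N m; "ee_pos": TCP position; "ee_rot": TCP orientation; "ft_force": force on the tool from outside, world axes, zero at the start; "moment": the same for the moment, N m; "finger_gap": finger opening in m; "finger_force": force on a finger pad.
Only numpy, scipy, OpenCV 4.12 (cv2) and the standard library are available. Lean on these libraries where they do the work, as an engineer would, in place of code of your own. Each camera call takes 0.05 s, during which the arm holds its last target. There are 200 camera calls.

TASK

One of the four push-push keys on the filler's valve bank has been left latched down, holding its nozzle open. With the fingertips, tap all four keys lightly one after the other, from the left end of the row to the right, to feel which one sits low, without pushing any of them so far that it clicks; then press the low one fully in and let go, so that it springs up and all four keys stand at the same height. Pick nothing up, and leave the bottles and loose parts round the bank where they are.

Things in the scene. Friction and masses are not known exactly. Their poses are not given: they have to be found in the camera images.
- valve_bank: valve bank of the filler: fixed grey box, aluminium deck 50 mm above the worktop, 125 (x) x 236 mm (y). Origin on the worktop under its centre; +x away from the robot, +y along the row to the left; yaw up to 0.3 rad. Four keys along y, 50 mm apart, 16 mm in front of its centre. Behind, 45 mm from the key centres, a manifold 20 mm above the deck, its outlets up to 88 mm above the worktop
- place_1 (a point): key place 1 of the row, the leftmost: the point on the deck (50 mm above the worktop) under the centre of the key that sits there; fixed to the bank
- place_2 (a point): key place 2 of the row, the second from the left: the point on the deck (50 mm above the worktop) under the centre of the key that sits there; fixed to the bank
- place_3 (a point): key place 3 of the row, the third from the left: the point on the deck (50 mm above the worktop) under the centre of the key that sits there; fixed to the bank
- place_4 (a point): key place 4 of the row, the rightmost: the point on the deck (50 mm above the worktop) under the centre of the key that sits there; fixed to the bank
- key_a_top (a point): centre of the level top face of a grey key, 33 mm (across the row) x 25 mm (along it), on a 38 x 30 mm skirt. The four keys are identical; which sits at which place varies: match them by x and y. The top stands 15 mm above the deck when up, about 9.8 mm when latched, 5.5 mm at the stop; it moves straight down
- key_a (a joint): travel of that key, m, downward: 0 up, 0.0052 latched, 0.0095 stop. Push-push latch; spring about 2 N to start a raised key, 5 N to start a latched one, 7 N at the stop, more if struck faster than 30 mm/s. Pressed less than 8 mm from the top position it springs back to where it was; pressed to the stop and let go, a raised key latches and a latched one springs up
- key_b_top (a point): centre of the level top face of a grey key, 33 mm (across the row) x 25 mm (along it), on a 38 x 30 mm skirt. The four keys are identical; which sits at which place varies: match them by x and y. The top stands 15 mm above the deck when up, about 9.8 mm when latched, 5.5 mm at the stop; it moves straight down
- key_b (a joint): travel of that key, m, downward: 0 up, 0.0052 latched, 0.0095 stop. Push-push latch; spring about 2 N to start a raised key, 5 N to start a latched one, 7 N at the stop, more if struck faster than 30 mm/s. Pressed less than 8 mm from the top position it springs back to where it was; pressed to the stop and let go, a raised key latches and a latched one springs up
- key_c_top (a point): centre of the level top face of a grey key, 33 mm (across the row) x 25 mm (along it), on a 38 x 30 mm skirt. The four keys are identical; which sits at which place varies: match them by x and y. The top stands 15 mm above the deck when up, about 9.8 mm when latched, 5.5 mm at the stop; it moves straight down
- key_c (a joint): travel of that key, m, downward: 0 up, 0.0052 latched, 0.0095 stop. Push-push latch; spring about 2 N to start a raised key, 5 N to start a latched one, 7 N at the stop, more if struck faster than 30 mm/s. Pressed less than 8 mm from the top position it springs back to where it was; pressed to the stop and let go, a raised key latches and a latched one springs up
- key_d_top (a point): centre of the level top face of a grey key, 33 mm (across the row) x 25 mm (along it), on a 38 x 30 mm skirt. The four keys are identical; which sits at which place varies: match them by x and y. The top stands 15 mm above the deck when up, about 9.8 mm when latched, 5.5 mm at the stop; it moves straight down
- key_d (a joint): travel of that key, m, downward: 0 up, 0.0052 latched, 0.0095 stop. Push-push latch; spring about 2 N to start a raised key, 5 N to start a latched one, 7 N at the stop, more if struck faster than 30 mm/s. Pressed less than 8 mm from the top position it springs back to where it was; pressed to the stop and let go, a raised key latches and a latched one springs up
- filled_bottle: bottle, amber glass with a white plug, 29 mm across, 63 mm tall, standing beside the left end of the valve bank; origin under its centre; not to be disturbed
- union_nut: stainless union nut, 34 x 39 mm, 18 mm high, lying flat near the left end of the bank; origin under its centre; not to be disturbed
- empty_bottle: open amber glass bottle, 29 mm across, 59 mm tall, standing beside the right end of the bank; origin under its centre; not to be disturbed
- screw_cap: black screw cap, 23 mm across, 14 mm high, beside the right end of the bank; origin under its centre; not to be disturbed
- spare_nozzle: spare filling nozzle with a round ribbed nut, 125 mm long, 30 mm thick, lying behind the bank; origin under its centre; not to be disturbed

How it is judged:
By the outcome, as a careful person would: the job done as asked, in the order asked, and still so for the second after the job is handed in, with the robot touching nothing.
It also fails if it takes over 48 s, if anything falls off the work surface, if the arm or the gripper's body presses on something with over 40 N, if the wrist force passes 120 N, or if a joint passes its speed limit or range.

## Working session

There is one attempt and no reset: what is moved stays moved. The work goes in short steps, each a Python script; the robot and the scene stay as the last script left them, time stands still between calls to the robot, and variables do not carry over. Pictures are saved under pics/ and viewed, at most 10 in all, crops included, and the job is handed in when it is done.

```bash
mkdir -p pics
python3 - <<'E'
from bench import manip, vision, probe_bus
import cv2, numpy as np
for n in ("top","scene"):
    im=vision.get_image(n); cv2.imwrite(f"pics/{n}0.png",im["frame"]); np.savez(f"{n}0.npz",**im)
    print(n,im["camera_matrix"].tolist(),im["view"].round(3).tolist(), [k for k in im])
print(probe_bus.state(), manip.tcp_to_tips)
E
```

```text
top [[437.7390501732132, 0.0, 281.2106234066007], [0.0, 437.7390501732132, 213.997566795484], [0.0, 0.0, 1.0]] [[0.07, -0.998, -0.002, 0.135], [0.967, 0.068, 0.246, -0.55], [-0.246, -0.019, 0.969, -0.782], [0.0, 0.0, 0.0, 1.0]] ['frame', 'depth', 'camera_matrix', 'view']
scene [[416.9865071759161, 0.0, 280.4287489826764], [0.0, 416.9865071759161, 201.86383260335242], [0.0, 0.0, 1.0]] [[0.835, -0.55, 0.013, -0.334], [0.374, 0.585, 0.719, -0.346], [-0.403, -0.596, 0.695, -0.565], [0.0, 0.0, 0.0, 1.0]] ['frame', 'depth', 'camera_matrix', 'view']
{'time': 0.1, 'joint_pos': array([ 1.05628567e+00,  9.17860725e-02,  1.23176570e+00, -1.63578265e-05,
        1.81979632e+00, -5.66713778e-02]), 'dq': array([-0.00028182, -0.0005928 , -0.00442018, -0.00109974,  0.00109002,
        0.00103777]), 'joint_torque': array([ 2.32485443e-03, -4.47863245e+01, -4.07568312e+01,  6.99943118e-02,
        2.85055011e-02, -9.43362397e-05]), 'ee_pos': array([0.26507312, 0.53798996, 0.22961831]), 'ee_rot': array([-2.39668373e-04,  2.26927349e-01,  9.73911294e-01, -8.44403133e-04]), 'ft_force': array([ 0.77499523,  0.14392549, -0.05831574]), 'moment': array([ 0.0027178 , -0.0330401 ,  0.03274781]), 'finger_force': 0.0, 'finger_gap': 0.08767815106995304} 0.008
```

View pics/top0.png

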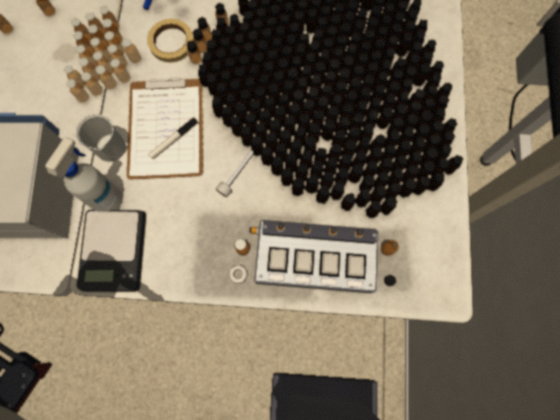

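View pics/scene0.png

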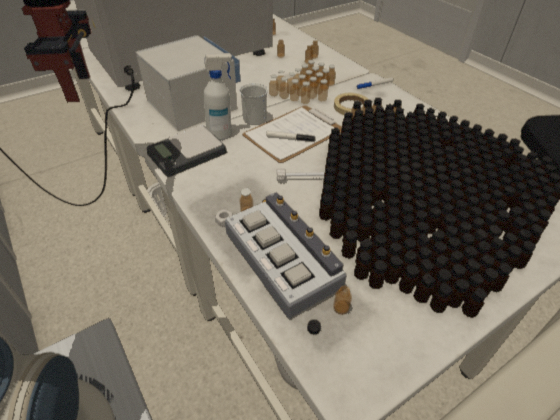

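The top view shows the bank at about columns 256–379, rows 221–291, with keys near (278,259), (304,262), (330,263) and (355,266). I'll enlarge that area.

Run:
```python
import cv2, numpy as np
d=np.load("top0.npz"); s=np.load("scene0.npz")
cv2.imwrite("pics/topc.png",cv2.resize(d["frame"][215:299,246:390],None,fx=5.5,fy=5.5,interpolation=cv2.INTER_CUBIC))
cv2.imwrite("pics/scc.png",cv2.resize(s["frame"][185:335,205:365],None,fx=4,fy=4,interpolation=cv2.INTER_CUBIC)[:600])
K,V,D=d["camera_matrix"],d["view"],d["depth"]
Vi=np.linalg.inv(V)
v,u=np.mgrid[0:420,0:560]
P=np.stack([(u-K[0,2])/K[0,0]*D,-(v-K[1,2])/K[1,1]*D,-D,np.ones_like(D)],-1)@Vi.T
np.save("P.npy",P)
for (a,b) in [(278,259),(304,262),(330,263),(355,266),(291,262),(317,264),(343,265),(300,287),(220,290)]:
    print(a,b,P[b-1:b+2,a-1:a+2,:3].reshape(-1,3).mean(0).round(4))
```

```text
278 259 [0.4515 0.173  0.0662]
304 262 [0.4492 0.1234 0.0664]
330 263 [0.4508 0.0741 0.0659]
355 266 [0.4492 0.0259 0.0611]
291 262 [0.4497 0.1479 0.0507]
317 264 [0.4493 0.0976 0.051 ]
343 265 [0.4508 0.0475 0.0515]
300 287 [0.3981 0.1299 0.1097]
220 290 [3.903e-01 2.866e-01 1.000e-04]
```

View pics/topc.png

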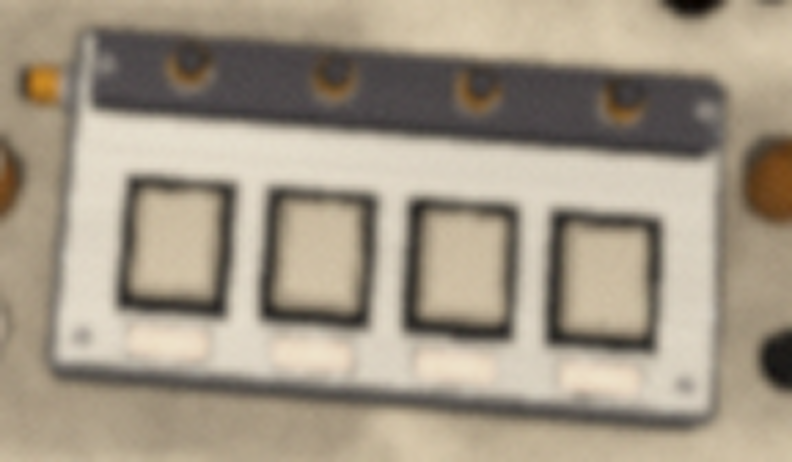

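View pics/scc.png

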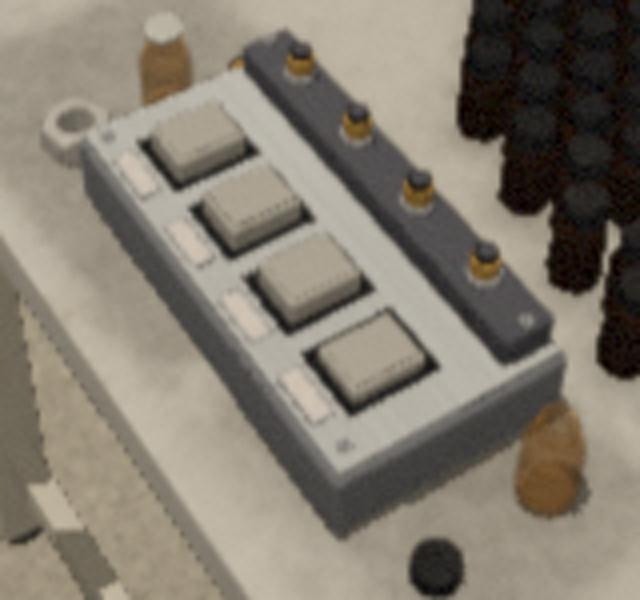

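The crops show key-top centres at about (278.5,259.4), (304.2,261.7), (330,263.7) and (356.2,265.7). The rightmost key looks low, and touch will confirm it. Next I fit the row, close the gripper and go above key 1.

```bash
cat > lib.py <<'E'
from bench import manip, vision, probe_bus
import numpy as np, json
from scipy.spatial.transform import Rotation as R
def down(yaw, sgn):
    y=sgn*np.array([np.cos(yaw),np.sin(yaw),0]); z=np.array([0,0,-1.]); x=np.cross(y,z)
    return R.from_matrix(np.c_[x,y,z]).as_quat(scalar_first=True)
E
python3 - <<'E'
from lib import *
d=np.load("top0.npz");K,V=d["camera_matrix"],d["view"];Vi=np.linalg.inv(V);P=np.load("P.npy")
px=np.array([(278.5,259.4),(304.2,261.7),(330,263.7),(356.2,265.7)])-0.4
zt=[.065,.065,.065,.0598];C=[]
for (u,v),z in zip(px,zt):
    r=Vi[:3,:3]@np.array([(u-K[0,2])/K[0,0],-(v-K[1,2])/K[1,1],-1]);o=Vi[:3,3]
    ray=o+r*(z-o[2])/r[2]
    Q=P[...,:3].reshape(-1,3);m=(abs(Q[:,:2]-ray[:2])<.024).all(1)&(Q[:,2]>z-.003)&(Q[:,2]<z+.006)
    print(ray.round(4),Q[m].mean(0).round(4),m.sum(),np.median(Q[m][:,2]).round(4)); C.append(ray[:2])
C=np.array(C); t=np.linalg.lstsq(np.c_[np.ones(4),np.arange(4)-1.5],C,rcond=None)[0]
print(t,np.linalg.norm(t[1])); e=-t[1]/np.linalg.norm(t[1]); yaw=np.arctan2(-e[0],e[1])
row=[(t[0]+e*.05*(1.5-i)).tolist() for i in range(4)]
print(yaw,row)
q0=probe_bus.state()["joint_pos"]
best=None
for s in (1,-1):
    q=manip.inverse_kinematics([*row[0],.13],down(yaw,s)); print(s,q)
    if q is not None and (best is None or abs(q-q0).max()<best[0]): best=(abs(q-q0).max(),s)
s=best[1]; json.dump(dict(row=row,q=down(yaw,s).tolist()),open("row.json","w"))
manip.close(); manip.move_to([*row[0],.12],down(yaw,s)); manip.hold(.3)
S=probe_bus.state(); print(S["time"],S["ee_pos"],S["finger_gap"],S["ft_force"])
t0=S["time"]; manip.move_l([*row[0],.100],.06); a=probe_bus.state(); manip.move_l([*row[0],.0995],.015); b=probe_bus.state()
print(a["time"]-t0,b["time"]-a["time"],a["ee_pos"],b["ee_pos"],a["ft_force"],b["ft_force"])
E
```

```text
[0.4517 0.1729 0.065 ] [0.4532 0.1733 0.0653] 299 0.0653
[0.4507 0.1238 0.065 ] [0.4529 0.1238 0.0653] 296 0.0654
[0.4504 0.0747 0.065 ] [0.4522 0.074  0.0655] 293 0.0655
[0.4508 0.0242 0.0598] [0.4515 0.0242 0.0602] 285 0.0604
[[ 4.50892434e-01  9.89109367e-02]
 [-3.17996451e-04 -4.94998033e-02]] 0.04950082470979939
-0.006424107890254924 [[0.45137423859385406, 0.17390938912266132], [0.45105303540864966, 0.12391042084816775], [0.4507318322234453, 0.07391145257367418], [0.4504106290382409, 0.02391248429918061]]
1 [ 2.97413358e-01 -2.22375131e-01  1.70843077e+00 -4.44089210e-16
  1.65553702e+00  3.03837466e-01]
-1 None
3.3083 [0.45134735 0.17444773 0.12012506] 0.00042902920371296223 [0.37394704 0.46031617 0.25371971]
0.48340000000000005 0.24999999999999956 [0.45105325 0.1737992  0.09936244] [0.45156437 0.17392432 0.09984032] [-0.42679478 -0.03617601 -0.00659985] [-0.08049339 -0.09513882  0.17737653]
```

```bash
cat >> lib.py <<'E'
cfg=json.load(open("row.json")) if __import__("os").path.exists("row.json") else None
def xy(i): return np.array(cfg["row"][i])+[.001,0]
def fz(n=4):
    v=[]
    for _ in range(n): v.append(probe_bus.state()["ft_force"][2]); manip.hold(.02)
    return np.mean(v)
def tap(i):
    "lower the tips on key i until felt; return contact TCP height"
    p=xy(i); manip.move_l([*p,.094],.12); manip.move_l([*p,.0765],.05); f0=fz(); z=.0765; hit=None
    while z>.0645:
        z-=.0006; manip.move_l([*p,z],.01); f=fz(2)-f0
        if f>1.6: hit=z; break
    print(i+1,"contact cmd z",hit,"ee",probe_bus.state()["ee_pos"].round(4),"dF",round(f,2),"t",round(probe_bus.state()["time"],1))
    manip.move_l([*p,.094],.06); return hit
E
python3 -c "
from lib import *
tap(0)"
```

```text
1 contact cmd z 0.07289999999999998 ee [0.4524 0.1739 0.0732] dF 2.37 t 6.6
```

Key 1 is felt at its raised height (tips about 65 mm). Now the other three in order.

```bash
python3 -c "
from lib import *
for i in (1,2,3): tap(i)"
```

```text
2 contact cmd z 0.07289999999999998 ee [0.4521 0.1239 0.0732] dF 3.11 t 9.9
3 contact cmd z 0.07289999999999998 ee [0.4518 0.0739 0.0732] dF 2.22 t 13.2
4 contact cmd z 0.06749999999999995 ee [0.4515 0.0239 0.0679] dF 3.19 t 19.1
```

Key 4 is the low one, about 5.4 mm below the others. I press it slowly to the stop, release it, and check.

Run:
```python
from lib import *
import cv2
p=xy(3); f0=fz(); manip.move_l([*p,.0695],.05); manip.move_l([*p,.0645],.012); z=.0645
while z>.0605:
    z-=.0005; manip.move_l([*p,z],.01); f=fz(2)-f0; print(round(z,4),probe_bus.state()["ee_pos"][2].round(4),round(f,1))
    if f>11: break
manip.hold(.2); manip.move_l([*p,.076],.02); manip.move_l([*p,.13],.12)
manip.move_l([.40,.02,.25],.15)
manip.move_to([.30,.30,.30],cfg["q"]) if manip.inverse_kinematics([.30,.30,.30],cfg["q"]) is not None else None
manip.hold(.2)
d=vision.get_image("top");K=d["camera_matrix"];D=d["depth"];Vi=np.linalg.inv(d["view"])
for u,v in [(278,259),(304,261),(330,263),(356,265)]:
    w=D[v-4:v+5,u-3:u+4]; dm=np.median(w)
    print((Vi@[(u-K[0,2])/K[0,0]*dm,-(v-K[1,2])/K[1,1]*dm,-dm,1])[:3].round(4))
cv2.imwrite("pics/end.png",d["frame"]); s=vision.get_image("scene")["frame"]
cv2.imwrite("pics/endsc.png",cv2.resize(s[185:335,205:365],None,fx=4,fy=4,interpolation=cv2.INTER_CUBIC))
print(probe_bus.state()["time"],probe_bus.state()["ee_pos"],probe_bus.state()["ft_force"])
```

```text
0.064 0.0652 6.5
0.0635 0.0647 6.8
0.063 0.0643 7.1
0.0625 0.0638 7.2
0.062 0.0638 10.0
0.0615 0.0637 12.0
[0.4515 0.173  0.0661]
[0.4512 0.1235 0.0659]
[0.4508 0.0741 0.0662]
[0.4505 0.0248 0.066 ]
26.825 [0.30048084 0.29942078 0.2999064 ] [-0.9324386   0.20157422  0.24873362]
```

View pics/endsc.png

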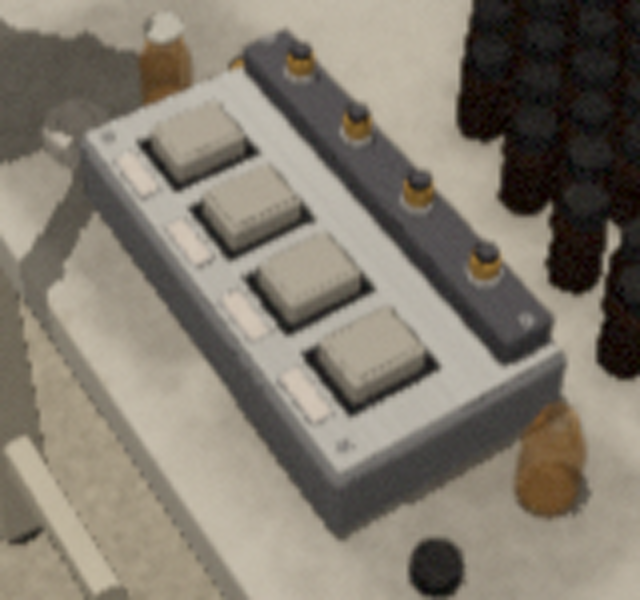

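The picture shows all four keys level, including key 4 at crop pixel (370,355). The bottles, nut and cap have not moved, and the depth readings put all four key tops at 66 mm.

```bash
python3 -c "
from bench import manip, vision, probe_bus
print(manip.job_done())"
```

```text
the job is handed in; nothing more can be done
None
```

I tapped the keys left to right and found the rightmost (place 4) latched; I pressed it to the stop and let go, all four keys now stand level, and I handed the job in at about 27 s.

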